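Index and lock the welding positioner

TASK

Bring the bracket round for its next weld: with a fingertip, push on the spokes of the bench positioner until the yellow spoke points squarely at the red index block, and only then push the blue lock lever across until it rests against its stop pin. Only push: pick nothing up, let the bracket ride round lying on the plate, and leave the loose things on the bench where they are.

Things in the scene. Friction and masses are not known exactly. Their poses are not given: they have to be found in the camera images.
- positioner: Bench welding positioner, fixed. Origin on the vertical turning axis at table level. Round grey foot: radius 105 mm, 12 mm thick, with a 70 mm wide tongue (x -15 to 55 mm) out to y = -200 mm in its frame, carrying the lock lever. Drum radius 45 mm. Turning steel plate: radius 65 mm, 60 to 72 mm above the table. Three level spokes, 120 degrees apart, one with a yellow sleeve, two with black.
- turntable (a joint): Turning of plate and spokes, rad: direction of the yellow spoke measured from the positioner's own x axis, growing anticlockwise seen from above. No end stops, turns either way any number of times (the value is not wrapped). Friction moment about 0.25 N m (about 3 N at a sleeve); it stays where it is left.
- yellow_spoke_tip (a point): Point on the yellow spoke's centre line 115 mm from the turning axis, 66 mm above the table. All three spokes: level, reaching 122 mm from the axis; round bar 12 mm thick, then from about 75 mm outward a sleeve 16 mm thick; centre line 66 mm above the table, free space below down to the foot.
- index: Red index block on a fixed steel arm. Origin on the turning axis at table level; its own +x points to the block: 24 x 24 x 20 mm, 130 to 154 mm from the axis, 60 to 80 mm above the table, just outside the spoke ends. The arm under it is 24 mm wide, 85 to 155 mm from the axis, top 20 mm above the table, with an upright at 142 to 152 mm under the block.
- index_mark (a point): Where the yellow spoke's tip point must be: 115 mm from the turning axis in front of the middle of the red block, 66 mm above the table.
- lock_lever (a joint): Blue lock lever beside the spokes, rad: 0 = open, 1.3 = locked, against its stop pin (end of its travel). It turns about a vertical pivot, clockwise seen from above as the value grows. At value q it points from the pivot along (-sin q, -cos q) in the positioner's x, y axes. Friction moment about 0.12 N m; it stays where it is left. It does not change how hard the plate turns.
- lever_pivot (a point): Lever's pivot axis, at the lever's mid height, 50 mm above the table; at (30, -165) mm in the positioner's frame. Hub radius 14 mm, 42 to 60 mm above the table. The stop pin (10 mm thick, top 52 mm above the table) stands 33 mm from the pivot, roughly along the positioner's -x.
- lever_tip (a point): Centre of the ball (20 mm thick) at the lever's free end, 85 mm from the pivot, 50 mm above the table. The lever is a bar 12 mm wide and 14 mm high (43 to 57 mm above the table).
- bracket: Dark steel angle bracket lying loose on the turning plate, near its middle: foot 50 x 40 x 5 mm, upright 30 mm high (to 102 mm above the table). Origin under the foot's centre. Held by friction alone.
- spray_can: Spray can with a green band standing on the bench, radius 33 mm, 170 mm tall. Origin under its centre. Bystander.
- jar: White jar with orange lid beside the positioner, radius 30 mm, 55 mm tall. Origin under its centre. Bystander.
- pipe_stub: Short steel pipe standing on end near the lock lever, radius 24 mm, 50 mm tall. Origin under its centre. Bystander.
- angle_offcut: Bare steel angle iron 160 mm long along its x, 40 x 40 mm. Origin under the centre of its flat. Bystander.
- angle_offcut2: Bare steel angle iron 100 mm long along its x, 40 x 40 mm. Origin under the centre of its flat. Bystander.
- hammer: Hammer lying on the bench, 260 mm long along its x. Bystander.
- wire_brush: Brush lying on the bench, 200 mm long along its x. Bystander.

How it is judged:
By the outcome, as a careful person would: the job done as asked, in the order asked, and still so for the second after the job is handed in, with the robot touching nothing.
It also fails if it takes over 58 s, if anything falls off the work surface, if the arm or the gripper's body presses on something with over 40 N, if the wrist force passes 120 N, or if a joint passes its speed limit or range.

ROBOT

A 6-joint arm with a two-finger parallel gripper is mounted at the origin on the work surface. World frame = base frame: x ahead of the robot, y to its left, z up, the work surface at z = 0. Lengths are in m, angles in rad, forces in N, time in s.
With the tool pointing down it reaches from about 0.225 to 0.875 m from the base axis. Payload 3.4 kg.
Tool frame: the origin (TCP) lies at the very end of the fingers, on their centre line; the grasp point (between the pads) lies 19 mm behind it; z points along the fingers, y is the line along which they close (so a half turn about z gives the same grasp; the last joint's range is limited). The gripper opens to 85 mm and grips with 20 to 120 N. Pads are 22 mm wide; open, the fingers measure 114 mm over their backs; the gripper's body (76 mm by 85 mm) begins 54 mm behind the grasp point. The pads swing forward as they close: fully open they stand 13 mm farther back than shut.
Start: joints at [-1.418, 0.276, 1.505, -0, 1.361, -0.121], TCP at [0.155, -0.554, 0.231] pointing down, gripper open.
Joint ranges: [-2.89, 2.89], [-0.75, 2.08], [0.22, 2.7], [-1.18, 4.32], [0.11, 2.71], [-2.7, 2.7]. Speed limits (rad/s): [2.57, 2.57, 3.14, 3.14, 3.14, 3.14].

INTERFACE

Orientations are given as a unit quaternion [w, x, y, z].
In Python, from rig import readout, vision, manip gives the robot as it stands.
- The arm moves only by the shell command python3 -m handwheel 'ROWS' [FORCE]. ROWS is JSON, a list of rows, each a list of 3 entries, a list of its own where there are three numbers: the shift along the tool's x, y, z in mm, then the turn, a rotation vector about the tool's x, y, z in units of 6 degrees (1.0 is 6 degrees), then the closure, from -1 (fully open) to 1 (shut), so that 0 is half open. A call has 1 to 20 rows; each row shifts and turns the commanded pose from where the row before left it, along the tool's axes as they then stand; what a row does not reach is not made up. A row lasts 1/8 s, in which the tool goes at most 62.5 mm and 10.7 degrees, less where a joint would pass 70% of its speed; a pose out of reach is approached as far as the arm can. A call is refused whole if a number of a shift passes 62.5 or a number of a turn 1, either way. A call with a gripper value outside its range is refused whole. The fingers move at their own pace and stop on an object; FORCE is the grip in N (left out, the last holds). Time passes only in rows, so rows that do not move let the fingers close. It gives the time, the measured TCP pose, the force, the opening and the grip force at its end, in the units of the state.
- readout.get_state(): the state, without advancing time (a new reading comes with each control period).
- vision.get_image(name): name is "side" or "top"; returns the picture (384x512x3 uint8, blue, green, red); there is no depth.
- vision.camera_params(name): a dict with "intrinsics" (3x3 intrinsics, pixels), "rvec" (rotation vector, rad) and "tvec" (3), from world to camera coordinates, as OpenCV has them. Camera axes: x right, y down, z forward; pixel columns grow to the right and rows downward; lengths in m; the calibration is good to about 2 mm. A picture is of the moment at which its call begins. camera_params takes no time and is no camera call.
- manip.sign_off(): hands the job in; it is judged then, once.
The state is a dict: "clock": time; "qpos": joint angles; "qd": joint speeds; "effort": joint torques, N m; "position": TCP position; "ee_rot": TCP orientation; "contact_force": force on the tool from outside, world axes, zero at the start; "moment": the same for the moment, N m; "width": finger opening in m; "gripper_force": force on a finger pad.
Only numpy, scipy, OpenCV 4.12 (cv2) and the standard library are available. Lean on these libraries where they do the work, as an engineer would, in place of code of your own. Each camera call takes 0.05 s, during which the arm holds its last target. There are 200 camera calls.

## Working session

There is one attempt and no reset: what is moved stays moved. The work goes in short steps, Python scripts to look and compute and a shell command to move; the robot and the scene stay as the last step left them, time stands still between calls to the robot, and variables do not carry over. Pictures are saved under pics/ and viewed, at most 10 in all, crops included, and the job is handed in when it is done.

```bash
mkdir -p pics
python3 - <<'E'
from rig import readout, vision
import cv2
for n in ("top","side"):
    im=vision.get_image(n); cv2.imwrite(f"pics/{n}0.png",im)
    p=vision.camera_params(n); print(n,p)
s=readout.get_state(); print({k:s[k] for k in("clock","position","ee_rot","contact_force","width")})
E
```

```text
top {'intrinsics': array([[455.12030281,   0.        , 252.45827168],
       [  0.        , 455.12030281, 195.63123788],
       [  0.        ,   0.        ,   1.        ]]), 'rvec': array([ 2.17748964, -2.22645147,  0.0711016 ]), 'tvec': array([1.82191113e-04, 5.96884363e-01, 1.52315398e+00])}
side {'intrinsics': array([[470.72769898,   0.        , 249.46370948],
       [  0.        , 470.72769898, 193.56721563],
       [  0.        ,   0.        ,   1.        ]]), 'rvec': array([ 0.45651236, -2.62513382,  1.37591242]), 'tvec': array([0.56091669, 0.17504176, 1.23019329])}
{'clock': 0.1, 'position': array([ 0.15540886, -0.55311542,  0.23052826]), 'ee_rot': array([-8.19389039e-04,  9.90643274e-01,  1.36474293e-01,  1.17329991e-06]), 'contact_force': array([ 0.1085835 , -1.56105792, -0.0474483 ]), 'width': 0.085340831093667}
```

View pics/top0.png

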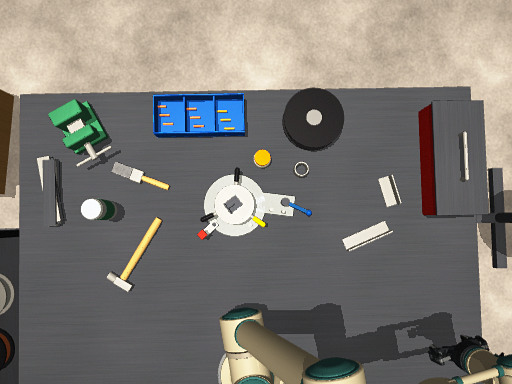

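View pics/side0.png

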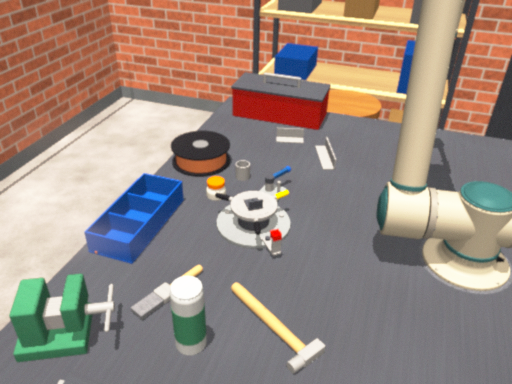

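Top view: positioner near (235,205), yellow spoke at (259,222), red block at (203,235), and lever from (285,203) to (310,213). The side view agrees. Next I measure by colour.

```bash
cat > h.py <<'E'
from rig import readout, vision
import cv2, numpy as np
def ray(n,uv):
    p=vision.camera_params(n);R=cv2.Rodrigues(p["rvec"])[0]
    d=R.T@np.linalg.inv(p["intrinsics"])@np.array([uv[0],uv[1],1.]); c=-R.T@p["tvec"].ravel()
    return c,d
def onz(n,uv,z):
    c,d=ray(n,uv); return (c+d*(z-c[2])/d[2])[:2]
def proj(n,P):
    p=vision.camera_params(n)
    return cv2.projectPoints(np.array(P,float).reshape(-1,3),p["rvec"],p["tvec"],p["intrinsics"],None)[0].reshape(-1,2)
HSV={"red":((0,150,90),(6,255,255)),"yellow":((25,150,110),(34,255,255)),"blue":((100,150,60),(118,255,255)),"orange":((14,150,150),(24,255,255))}
def mask(im,col):
    return cv2.inRange(cv2.cvtColor(im,cv2.COLOR_BGR2HSV),*[np.array(v) for v in HSV[col]])
def blobs(im,col,win):
    m=mask(im,col);x0,y0,x1,y1=win;k=np.zeros_like(m);k[y0:y1,x0:x1]=m[y0:y1,x0:x1]
    n,l,s,c=cv2.connectedComponentsWithStats(k,connectivity=8)
    return [(s[i,4],c[i],np.argwhere(l==i)[:,::-1]) for i in range(1,n) if s[i,4]>5]
TOPW=(190,150,330,260)
E
python3 - <<'E'
from h import *
im=vision.get_image("top"); 
for col,z in (("red",.08),("yellow",.066),("blue",.057),("orange",.055)):
    for a,c,p in blobs(im,col,TOPW):
        w=onz("top",c,z)
        q=p.astype(float);d=np.linalg.svd(q-q.mean(0),full_matrices=False)[2][0];t=(q-c)@d
        print(col,a,c.round(1),w.round(4),"ends",*[onz("top",c+d*e,z).round(4) for e in(t.min(),t.max())])
# silver foot / plate: bright low-sat
hsv=cv2.cvtColor(im,cv2.COLOR_BGR2HSV)
big=cv2.resize(im[140:260,180:330],None,fx=5,fy=5,interpolation=cv2.INTER_CUBIC);cv2.imwrite("pics/top1.png",big)
im2=vision.get_image("side");cv2.imwrite("pics/side1.png",cv2.resize(im2[150:270,185:325],None,fx=5,fy=5,interpolation=cv2.INTER_CUBIC))
for col,z in (("red",.07),("yellow",.066),("blue",.05)):
    for a,c,p in blobs(im2,col,(190,150,320,270)): print("side",col,a,c.round(1),onz("side",c,z).round(4))
E
```

```text
red 58 [201.8 234.2] [0.4726 0.1537] ends [0.4862 0.1565] [0.4579 0.1506]
yellow 81 [259.8 159.6] [ 0.7121 -0.0393] ends [ 0.7276 -0.0216] [ 0.6965 -0.057 ]
yellow 61 [258.6 221.3] [ 0.5098 -0.0306] ends [ 0.5235 -0.0128] [ 0.4958 -0.0489]
blue 95 [300.6 208.7] [ 0.548  -0.1699] ends [ 0.5666 -0.1316] [ 0.532 -0.203]
orange 101 [264.1 154.9] [ 0.729 -0.054] ends [ 0.7468 -0.0346] [ 0.7118 -0.0727]
side red 97 [275.5 234.8] [0.4721 0.1524]
side yellow 59 [281.9 193.5] [ 0.5092 -0.0362]
side blue 72 [282.3 171.3] [ 0.5475 -0.1768]
```

View pics/top1.png

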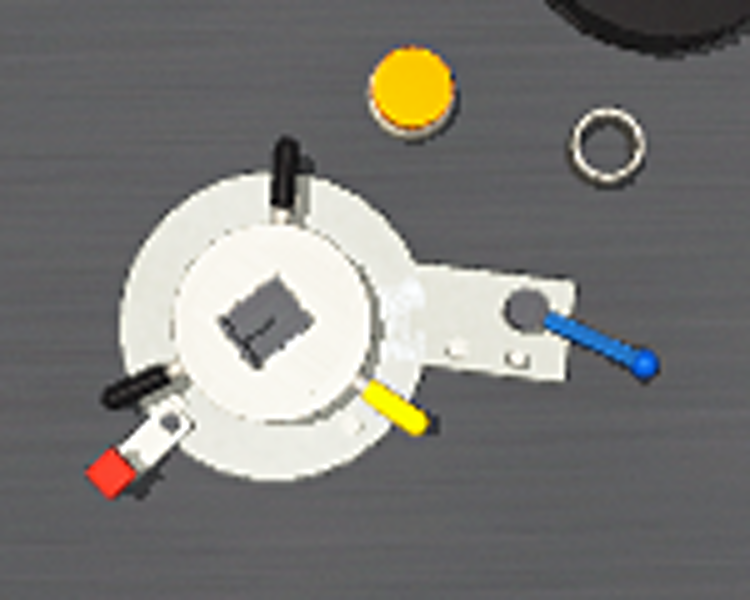

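View pics/side1.png

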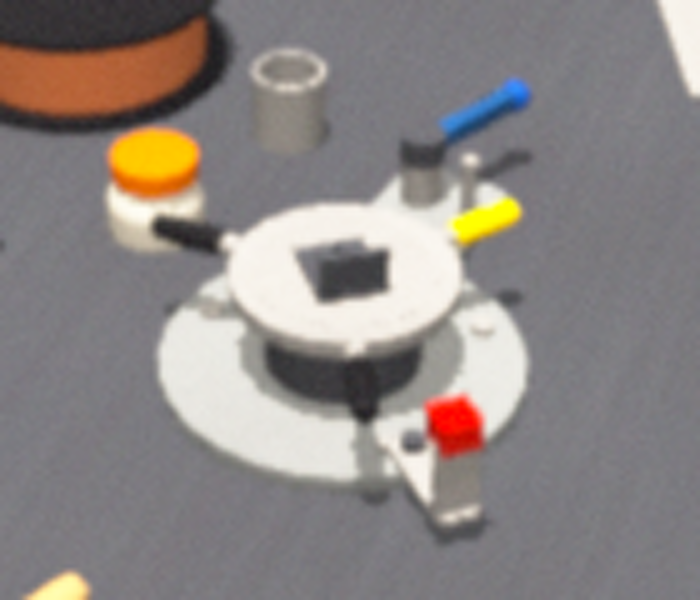

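Red block in the top crop is at (110,473), yellow spoke at (395,407), lever ball at (646,363), stop pin at (517,358). The yellow spoke must go about 100° clockwise. Now I fit the axis.

```bash
cat >> h.py <<'E'
from scipy.optimize import least_squares
def ang(v): return np.degrees(np.arctan2(v[1],v[0]))
def white(im):
    h=cv2.cvtColor(im,cv2.COLOR_BGR2HSV); return ((h[...,2]>150)&(h[...,1]<50)).astype(np.uint8)
E
python3 - <<'E'
from h import *
im=vision.get_image("top")
m=white(im);m[:150]=0;m[260:]=0;m[:,:190]=0;m[:,300:]=0
cs=max(cv2.findContours(m,cv2.RETR_EXTERNAL,cv2.CHAIN_APPROX_NONE)[0],key=cv2.contourArea)[:,0]
P=np.array([onz("top",c,.012) for c in cs])
r=least_squares(lambda x:np.hypot(*(P-x[:2]).T)-.105,[.57,.03],loss="soft_l1",f_scale=.002);C=r.x
print("foot centre",C,np.median(abs(r.fun)))
g=cv2.cvtColor(im,cv2.COLOR_BGR2GRAY)
sub=cv2.resize(g[160:250,195:285],None,fx=8,fy=8,interpolation=cv2.INTER_CUBIC)
h=cv2.HoughCircles(sub,cv2.HOUGH_GRADIENT,1,300,param1=60,param2=20,minRadius=145,maxRadius=175)
if h is not None:
    for x,y,R in h[0][:2]: print("plate",onz("top",((x+.5)/8-.5+195,(y+.5)/8-.5+160),.072),R/8)
hs=cv2.cvtColor(im,cv2.COLOR_BGR2HSV);k=(hs[...,2]<40).astype(np.uint8);k[:160]=0;k[240:]=0;k[:,:195]=0;k[:,260:]=0
n,l,s,c=cv2.connectedComponentsWithStats(k)
for i in range(1,n):
    if s[i,4]>25: print("black",s[i,4],c[i].round(1),(w:=onz("top",c[i],.066)).round(4),ang(w-C),np.hypot(*(w-C)))
for nm,uv,z in(("yel",[258.6,221.3],.066),("red",[201.8,234.2],.078)):
    w=onz("top",uv,z)-C;print(nm,ang(w),np.hypot(*w))
cs2=np.array([180+527/5,140+312/5])-.4
print("pivot",onz("top",cs2,.06),"pin",onz("top",np.array([180+517/5,140+358/5])-.4,.052),"ball",onz("top",np.array([180+646/5,140+363/5])-.4,.055),"pipe",onz("top",np.array([180+607/5,140+146/5])-.4,.05))
# tongue end corners
for q in((575,282),(565,380)): print(onz("top",np.array([180+q[0]/5,140+q[1]/5])-.4,.012))
E
```

```text
foot centre [0.5681804  0.03843424] 0.014166282094964233
plate [0.56554858 0.05080519] 20.5625
black 46 [236.8 173.8] [0.6668 0.0371] -0.7561403721508779 0.09866994168318328
black 44 [206.4 217.3] [0.5267 0.1391] 112.41299800065772 0.10887383590585899
yel -130.1861473243952 0.09023438181250375
red 129.603733859416 0.14984175853298842
pivot [ 0.57119528 -0.11878928] pin [ 0.5412874  -0.11207831] ball [ 0.53605272 -0.19674534] pipe [ 0.68057756 -0.1756709 ]
[ 0.59252562 -0.15600442]
[ 0.52629203 -0.14741648]
```

```bash
python3 -m handwheel '[[[35,-28,0],[0,0,0],1],[[35,-28,0],[0,0,0],1],[[35,-28,0],[0,0,0],1],[[35,-28,0],[0,0,0],1],[[35,-28,0],[0,0,0],1],[[35,-28,0],[0,0,0],1],[[35,-28,0],[0,0,0],1],[[35,-28,0],[0,0,0],1],[[35,-28,0],[0,0,0],1],[[35,-28,0],[0,0,0],1],[[35,-28,0],[0,0,0],1],[[35,-28,0],[0,0,0],1],[[35,-28,0],[0,0,0],1],[[35,-28,0],[0,0,0],1],[[0,0,0],[0,0,-1],1],[[0,0,0],[0,0,-1],1],[[0,0,0],[0,0,-1],1],[[0,0,0],[0,0,-1],1],[[0,0,0],[0,0,-1],1],[[0,0,0],[0,0,-1],1]]' 60
python3 -m handwheel '[[[0,0,0],[0,0,-1],1],[[0,0,0],[0,0,-1],1],[[0,0,0],[0,0,-1],1],[[0,0,0],[0,0,-1],1],[[0,0,0],[0,0,-1],1],[[0,0,0],[0,0,-1],1],[[0,0,0],[0,0,-1],1],[[0,0,0],[0,0,-1],1],[[0,0,0],[0,0,-1],1],[[0,0,0],[0,0,-1],1],[[0,0,0],[0,0,-1],1],[[0,0,0],[0,0,-1],1],[[0,0,0],[0,0,-1],1],[[0,0,0],[0,0,-1],1],[[0,0,0],[0,0,-1],1],[[0,0,0],[0,0,0],1]]'
cat >> h.py <<'E'
from scipy.spatial.transform import Rotation as Ro
C0=np.array([.5678,.0485])
def st(goal=None):
    s=readout.get_state(); w,x,y,z=s["ee_rot"]; R=Ro.from_quat([x,y,z,w]).as_matrix(); p=np.array(s["position"])
    v=p[:2]-C0
    print("t",round(s["clock"],2),"p",p.round(4),"xyaw",ang(R[:2,0]).round(1),"z",R[:,2].round(3),"F",np.round(s["contact_force"],1),"w",round(s["width"],4),"q",np.round(s["qpos"],2))
    print("polar r",np.hypot(*v).round(4),"ang",ang(v).round(1))
    if goal is not None: print("tool-shift mm",(R.T@(np.array(goal)-p)*1000).round(1))
E
python3 -c "
from h import *
st([.5305,-.0481,.045])"
```

```text
clock: 2.75
position: [0.5211, -0.0437, 0.2312]
ee_rot: [-0.0, 0.899, 0.437, -0.0]
contact_force: [-0.0, -0.7, 0.3]
width: 0.0
gripper_force: 0.0
clock: 4.75
position: [0.5211, -0.0437, 0.2312]
ee_rot: [-0.0, 0.329, 0.944, -0.0]
contact_force: [-0.2, -0.7, -0.1]
width: 0.0
gripper_force: 0.0
t 4.75 p [ 0.5211 -0.0437  0.2312] xyaw 141.6 z [-0. -0. -1.] F [-0.2 -0.7 -0.1] w 0.0 q [-0.22  0.2   1.61 -0.    1.33 -1.12]
polar r 0.1034 ang -116.8
tool-shift mm [-10.1   2.4 186.2]
```

```bash
python3 -m handwheel '[[[-3,1,40],[0,0,0],1],[[-3,1,40],[0,0,0],1],[[-4,0,40],[0,0,0],1],[[0,0,36],[0,0,-0.35],1],[[0,0,30],[0,0,0],1],[[0,0,0],[0,0,0],1]]'
python3 -c "
from h import *
st([.5305,-.0481,.045])
im=vision.get_image('top');cv2.imwrite('pics/top2.png',cv2.resize(im[140:260,180:330],None,fx=5,fy=5,interpolation=cv2.INTER_CUBIC))"
```

```text
clock: 5.5
position: [0.5283, -0.0479, 0.0433]
ee_rot: [-0.003, 0.311, 0.95, -0.0]
contact_force: [0.3, -0.1, 0.5]
width: -0.0004
gripper_force: 0.0
t 5.5 p [ 0.5283 -0.0479  0.0433] xyaw 143.7 z [-0.005  0.001 -1.   ] F [ 0.3 -0.1  0.5] w -0.0004 q [-0.22  0.39  1.86 -0.    0.9  -1.16]
polar r 0.1042 ang -112.3
tool-shift mm [-1.8  1.2 -1.7]
```

View pics/top2.png

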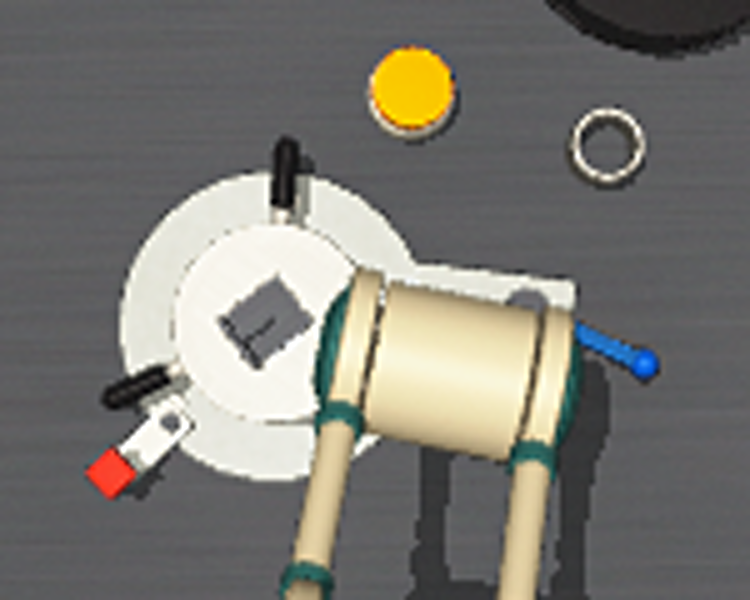

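The arm hides the yellow spoke, but nothing has moved: black spokes still at (285,175) and (137,387). Start pushing along the arc.

```bash
python3 -m handwheel '[[[6,0,0],[0,0,0],1],[[7.4,-1.2,0],[0,0,0.7],1],[[7.4,-1.2,0],[0,0,0.7],1],[[7.4,-1.2,0],[0,0,0.7],1],[[7.4,-1.2,0],[0,0,0.7],1],[[7.4,-1.2,0],[0,0,0.7],1],[[0,0,0],[0,0,0],1]]'
python3 -c "
from h import *
st()"
python3 -m handwheel '[[[7.4,-1.2,0],[0,0,0.7],1],[[7.4,-1.2,0],[0,0,0.7],1],[[7.4,-1.2,0],[0,0,0.7],1],[[7.4,-1.2,0],[0,0,0.7],1],[[7.4,-1.2,0],[0,0,0.7],1],[[7.4,-1.2,0],[0,0,0.7],1],[[7.4,-1.2,0],[0,0,0.7],1],[[7.4,-1.2,0],[0,0,0.7],1],[[7.4,-1.2,0],[0,0,0.7],1],[[7.4,-1.2,0],[0,0,0.7],1],[[0,0,0],[0,0,0],1]]'
python3 -c "
from h import *
st()
im=vision.get_image('top');im2=vision.get_image('side')
print([(a,c.round(1)) for a,c,p in blobs(im,'yellow',TOPW)],[(a,c.round(1)) for a,c,p in blobs(im2,'yellow',(190,150,320,270))])
cv2.imwrite('pics/mix3.png',cv2.resize(np.hstack([im[140:260,180:330],im2[150:270,185:325]]),None,fx=2.7,fy=2.7))"
```

```text
clock: 6.42
position: [0.4957, -0.0231, 0.0468]
ee_rot: [0.001, 0.478, 0.878, 0.0]
contact_force: [-0.1, -0.1, -0.0]
width: 0.0001
gripper_force: 0.0
t 6.42 p [ 0.4957 -0.0231  0.0468] xyaw 122.8 z [ 0.003 -0.001 -1.   ] F [-0.1 -0.1 -0. ] w 0.0001 q [-0.19  0.34  1.94  0.    0.86 -0.76]
polar r 0.1016 ang -135.2
clock: 7.8
position: [0.4668, 0.0445, 0.0461]
ee_rot: [0.0, 0.761, 0.649, 0.001]
contact_force: [-0.1, -0.1, 0.7]
width: 0.0002
gripper_force: 0.0
t 7.8 p [0.4668 0.0445 0.0461] xyaw 80.9 z [ 0.002  0.    -1.   ] F [-0.1 -0.1  0.7] w 0.0002 q [-0.05  0.31  2.    0.    0.84  0.1 ]
polar r 0.1011 ang -177.8
[(np.int32(43), array([258.8, 160.4]))] [(np.int32(89), array([286.2, 215.4]))]
```

View pics/mix3.png

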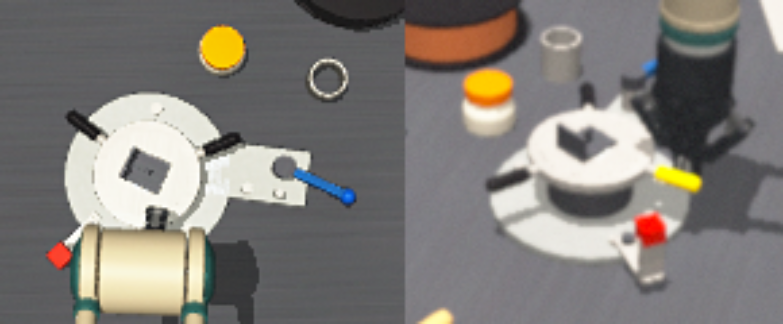

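Spoke pushed as planned: yellow is now ahead of the finger (side crop 678,180), with the bracket riding along. The black spokes stay visible from above, so I use them to measure the angle.

```bash
cat >> h.py <<'E'
RED=132.1
def spoke():
    im=vision.get_image("top");h=cv2.cvtColor(im,cv2.COLOR_BGR2HSV);out=[]
    m=(h[...,2]<45).astype(np.uint8)
    n,l,s,c=cv2.connectedComponentsWithStats(m)
    for i in range(1,n):
        if 20<s[i,4]<90:
            w=onz("top",c[i],.066)-C0
            if .085<np.hypot(*w)<.115: out.append(("k",s[i,4],np.hypot(*w).round(4),ang(w).round(1)))
    for a,c,p in blobs(im,"yellow",TOPW):
        w=onz("top",c,.066)-C0
        if np.hypot(*w)<.13: out.append(("Y",a,np.hypot(*w).round(4),ang(w).round(1)))
    print(out); return im
E
python3 -c "
from h import *
spoke()
im2=vision.get_image('side')
for a,c,p in blobs(im2,'yellow',(190,150,320,270)): w=onz('side',c,.066)-C0; print('side',w,ang(w),np.hypot(*w))
w=onz('side',[275.5,234.8],.07)-C0;print('red side',ang(w),np.hypot(*w))"
```

```text
[('k', np.int32(48), np.float64(0.0983), np.float64(51.1)), ('k', np.int32(50), np.float64(0.0988), np.float64(-69.0))]
side [-0.09859363  0.01121072] 173.51296794847255 0.09922894691665195
red side 132.68674748164955 0.14133665131863957
```

```bash
python3 -m handwheel '[[[7.4,-1.2,0],[0,0,0.7],1],[[7.4,-1.2,0],[0,0,0.7],1],[[7.4,-1.2,0],[0,0,0.7],1],[[7.4,-1.2,0],[0,0,0.7],1],[[7.4,-1.2,0],[0,0,0.7],1],[[7.4,-1.2,0],[0,0,0.7],1],[[7.4,-1.2,0],[0,0,0.7],1],[[3.5,-0.6,0],[0,0,0.33],1],[[0,0,0],[0,0,0],1]]'
python3 -c "
from h import *
st();spoke()"
```

```text
clock: 9.12
position: [0.4793, 0.0978, 0.0452]
ee_rot: [0.0, 0.908, 0.418, -0.0]
contact_force: [-0.0, -0.2, 1.4]
width: -0.0001
gripper_force: 0.4
t 9.12 p [0.4793 0.0978 0.0452] xyaw 49.5 z [-0. -0. -1.] F [-0.  -0.2  1.4] w -0.0001 q [ 0.06  0.33  1.95 -0.    0.86  0.77]
polar r 0.1013 ang 150.9
[('k', np.int32(48), np.float64(0.0986), np.float64(19.5)), ('k', np.int32(40), np.float64(0.0988), np.float64(-101.1))]
```

```bash
python3 -m handwheel '[[[2.5,-0.4,0],[0,0,0.23],1],[[2.5,-0.4,0],[0,0,0.23],1],[[2.5,-0.4,0],[0,0,0.23],1],[[2.5,-0.4,0],[0,0,0.23],1],[[0,0,0],[0,0,0],1]]'
python3 -c "
from h import *
st();spoke()"
python3 -m handwheel '[[[-10,0,0],[0,0,0],1],[[-10,0,-10],[0,0,0],1],[[0,0,-50],[0,0,0],1],[[0,0,-50],[0,0,0],1],[[-40,30,-20],[0,0,0],1],[[-50,40,0],[0,0,0],1],[[-50,40,0],[0,0,0],1],[[-50,40,0],[0,0,0],1],[[0,0,0],[0,0,0],1]]'
python3 -c "
from h import *
st();im=spoke()
print(ray('top',(0,0))[0])
for a,c,p in blobs(im,'red',TOPW):
    print('red',c, [(z,ang(onz('top',c,z)-C0)) for z in (.075,.08)])
cv2.imwrite('pics/top4.png',cv2.resize(im[140:260,180:330],None,fx=5,fy=5,interpolation=cv2.INTER_CUBIC))"
```

```text
clock: 9.8
position: [0.4851, 0.1068, 0.0452]
ee_rot: [-0.0, 0.928, 0.374, 0.0]
contact_force: [-0.6, -0.5, 0.2]
width: 0.0002
gripper_force: 0.6
t 9.8 p [0.4851 0.1068 0.0452] xyaw 43.9 z [ 0.  0. -1.] F [-0.6 -0.5  0.2] w 0.0002 q [0.08 0.34 1.94 0.   0.86 0.88]
polar r 0.1012 ang 144.8
[('k', np.int32(49), np.float64(0.0992), np.float64(13.5)), ('k', np.int32(49), np.float64(0.0993), np.float64(-107.2))]
clock: 10.98
position: [0.4375, -0.1472, 0.1761]
ee_rot: [0.001, 0.929, 0.37, 0.0]
contact_force: [0.4, 0.2, -0.2]
width: -0.0001
gripper_force: 0.0
t 10.97 p [ 0.4375 -0.1472  0.1761] xyaw 43.5 z [ 0.002 -0.002 -1.   ] F [ 0.4  0.2 -0.2] w -0.0001 q [-0.47  0.14  1.82 -0.    1.17  0.34]
polar r 0.2351 ang -123.7
[('k', np.int32(49), np.float64(0.0992), np.float64(13.5)), ('k', np.int32(49), np.float64(0.0993), np.float64(-107.2)), ('Y', np.int32(68), np.float64(0.098), np.float64(133.6))]
[0.51848688 0.00856978 1.55156918]
red [201.76271186 234.30508475] [(0.075, np.float64(132.09007658024288)), (0.08, np.float64(132.17658204621407))]
```

View pics/top4.png

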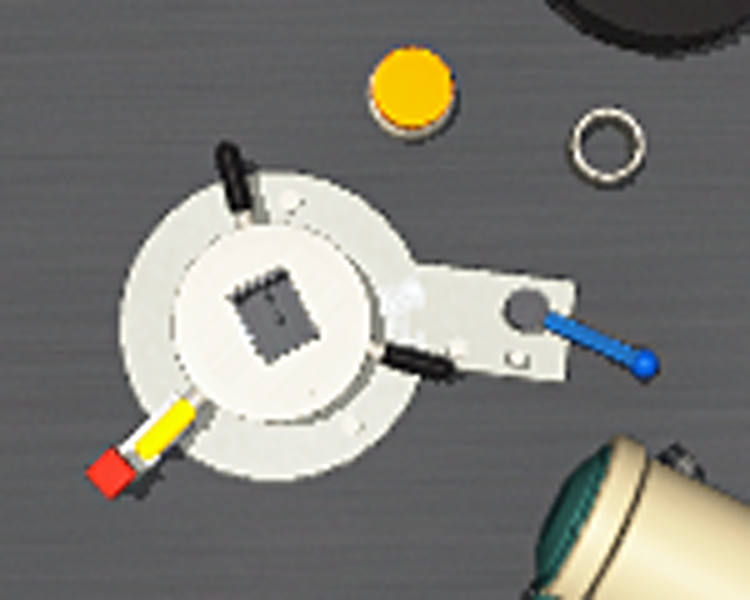

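Yellow at (167,430) is lined up to within about 1.2°, needing a bit more clockwise (measured 133.3° against 132.1°). Bracket and bystanders are undisturbed. I go back for the last nudge.

```bash
python3 -m handwheel '[[[50,-40,0],[0,0,0],1],[[50,-40,0],[0,0,0],1],[[50,-40,0],[0,0,0],1],[[40,-30,20],[0,0,0],1],[[0,0,50],[0,0,0],1],[[0,0,50],[0,0,0],1],[[6,0,10],[0,0,0],1],[[0,0,0],[0,0,0],1]]'
python3 -c "
from h import *
a=np.radians(143.6);g=C0+.1012*np.array([np.cos(a),np.sin(a)])
st([*g,.045]);spoke()
im=vision.get_image('side')
for col in('red','yellow'):
  for a,c,p in blobs(im,col,(190,150,320,270)): print(col,a,c)"
```

```text
clock: 12.02
position: [0.4755, 0.0977, 0.0458]
ee_rot: [0.0, 0.927, 0.374, 0.0]
contact_force: [-0.5, -0.2, 0.6]
width: -0.0002
gripper_force: 0.0
t 12.03 p [0.4755 0.0977 0.0458] xyaw 44.0 z [ 0.001  0.    -1.   ] F [-0.5 -0.2  0.6] w -0.0002 q [0.06 0.33 1.96 0.   0.85 0.86]
polar r 0.1045 ang 152.0
tool-shift mm [15.3 -0.3  0.9]
[('k', np.int32(49), np.float64(0.0992), np.float64(13.5)), ('k', np.int32(48), np.float64(0.0997), np.float64(-107.2)), ('Y', np.int32(6), np.float64(0.0792), np.float64(131.1))]
red 104 [276.10576923 234.78846154]
yellow 72 [268.69444444 224.33333333]
```

```bash
python3 -m handwheel '[[[7,0,0],[0,0,0],1],[[4,0,0],[0,0,0],1],[[2,0,0],[0,0,0],1],[[1.2,0,0],[0,0,0],1],[[1.2,0,0],[0,0,0],1],[[0,0,0],[0,0,0],1]]'
python3 -c "
from h import *
st();spoke()"
python3 -m handwheel '[[[-10,0,0],[0,0,0],1],[[-10,0,-10],[0,0,0],1],[[0,0,-50],[0,0,0],1],[[0,0,-50],[0,0,0],1],[[-40,30,-20],[0,0,0],1],[[-50,40,0],[0,0,0],1],[[-50,40,0],[0,0,0],1],[[-50,40,0],[0,0,0],1],[[0,0,0],[0,0,0],1]]'
python3 -c "
from h import *
st();im=spoke();im2=vision.get_image('side')
for col in('red','yellow'):
  for n,i,w in(('top',im,(190,190,260,260)),('side',im2,(190,150,320,270))):
    for a,c,p in blobs(i,col,w): print(n,col,a,c,ang(onz(n,c,.066 if col=='yellow' else (.08 if n=='top' else .07))-C0))
cv2.imwrite('pics/mix5.png',np.hstack([cv2.resize(im[190:250,190:240],None,fx=8,fy=8,interpolation=cv2.INTER_CUBIC),cv2.resize(im2[190:250,240:290],None,fx=8,fy=8,interpolation=cv2.INTER_CUBIC)]))
"
```

```text
clock: 12.88
position: [0.4854, 0.107, 0.0452]
ee_rot: [0.0, 0.928, 0.374, -0.001]
contact_force: [-2.0, -1.8, 1.3]
width: 0.0001
gripper_force: 1.3
t 12.88 p [0.4854 0.107  0.0452] xyaw 43.9 z [-0.001 -0.001 -1.   ] F [-2.  -1.8  1.3] w 0.0001 q [ 0.08  0.34  1.94 -0.    0.86  0.88]
polar r 0.101 ang 144.6
[('k', np.int32(51), np.float64(0.098), np.float64(13.3)), ('k', np.int32(46), np.float64(0.0981), np.float64(-107.5))]
clock: 14.05
position: [0.4385, -0.1461, 0.176]
ee_rot: [0.001, 0.929, 0.37, 0.0]
contact_force: [0.0, 0.6, -0.1]
width: 0.0
gripper_force: 0.0
t 14.05 p [ 0.4385 -0.1461  0.176 ] xyaw 43.5 z [ 0.001 -0.002 -1.   ] F [ 0.   0.6 -0.1] w 0.0 q [-0.47  0.15  1.82 -0.    1.17  0.34]
polar r 0.2337 ang -123.6
[('k', np.int32(50), np.float64(0.0977), np.float64(13.2)), ('k', np.int32(43), np.float64(0.098), np.float64(-107.6)), ('Y', np.int32(67), np.float64(0.0983), np.float64(133.5))]
top red 59 [201.76271186 234.30508475] 132.17658204621407
side red 92 [275.58695652 235.16304348] 132.5161557513796
top yellow 67 [212.52238806 225.37313433] 133.5293627670548
side yellow 71 [268.63380282 224.30985915] 135.43276764662986
```

View pics/mix5.png

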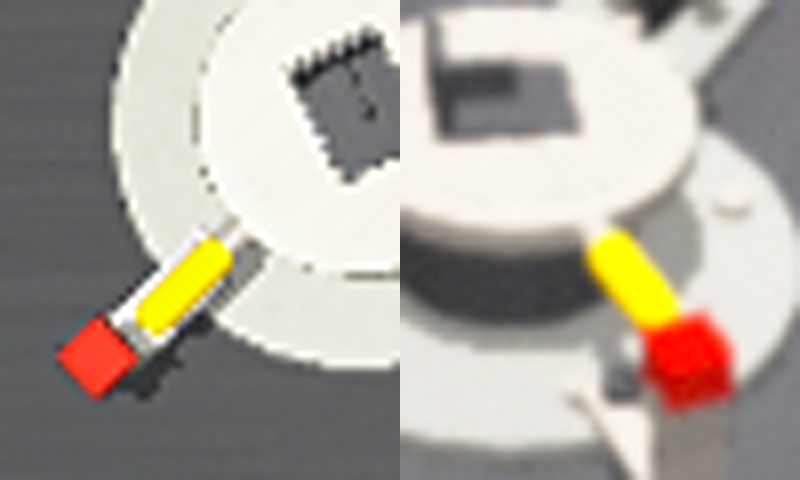

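Yellow still about 1° short: 133.1° against 132.15°. The finger gave slightly under load, so one more nudge with a bit more travel.

```bash
python3 -m handwheel '[[[50,-40,0],[0,0,0],1],[[50,-40,0],[0,0,0],1],[[50,-40,0],[0,0,0],1],[[40,-30,20],[0,0,0],1],[[0,0,50],[0,0,0],1],[[0,0,50],[0,0,0],1],[[6,0,10],[0,0,0],1],[[7,0,0],[0,0,0],1],[[4,0,0],[0,0,0],1],[[2,0,0],[0,0,0],1],[[1,0,0],[0,0,0],1],[[1,0,0],[0,0,0],1],[[0.7,0,0],[0,0,0],1],[[0,0,0],[0,0,0],1],[[0,0,0],[0,0,0],1]]'
python3 -c "
from h import *
st();spoke();spoke()"
```

```text
clock: 16.02
position: [0.4871, 0.1085, 0.0452]
ee_rot: [0.0, 0.928, 0.374, -0.0]
contact_force: [-0.9, -2.1, 1.7]
width: -0.0001
gripper_force: 1.3
t 16.02 p [0.4871 0.1085 0.0452] xyaw 43.9 z [-0. -0. -1.] F [-0.9 -2.1  1.7] w -0.0001 q [ 0.08  0.35  1.93 -0.    0.86  0.88]
polar r 0.1006 ang 143.4
[('k', np.int32(48), np.float64(0.0987), np.float64(11.9)), ('k', np.int32(48), np.float64(0.1006), np.float64(-108.7))]
[('k', np.int32(47), np.float64(0.0982), np.float64(11.8)), ('k', np.int32(49), np.float64(0.1006), np.float64(-108.7))]
```

Now 131.8° to 132.1°, on the red block. Retract and go to the lever.

```bash
python3 -m handwheel '[[[-10,0,0],[0,0,0],1],[[-10,0,-10],[0,0,0],1],[[0,0,-50],[0,0,0],1],[[0,0,-50],[0,0,0],1],[[-21,45,0],[0,0,0],1],[[-21,45,0],[0,0,0],1],[[-21,45,0],[0,0,0],1],[[-21,45,0],[0,0,0],1],[[-21,45,0],[0,0,0],1],[[-21,45,0],[0,0,0],1],[[0,0,0],[0,0,-1],1],[[0,0,0],[0,0,-1],1],[[0,0,0],[0,0,-1],1],[[0,0,0],[0,0,-1],1],[[0,0,0],[0,0,-1],1],[[0,0,0],[0,0,-1],1],[[0,0,0],[0,0,-1],1],[[0,0,0],[0,0,-1],1],[[0,0,0],[0,0,-1],1],[[0,0,0],[0,0,-1],1]]'
python3 -m handwheel '[[[0,0,0],[0,0,-1],1],[[0,0,0],[0,0,-1],1],[[0,0,0],[0,0,-1],1],[[0,0,0],[0,0,-1],1],[[0,0,0],[0,0,-1],1],[[0,0,0],[0,0,-1],1],[[0,0,0],[0,0,-1],1],[[0,0,0],[0,0,-1],1],[[0,0,0],[0,0,-0.7],1],[[0,0,0],[0,0,0],1]]'
python3 -c "
from h import *
st([.5674,-.1881,.035]);im=spoke()
for col in('red','yellow'):
  for a,c,p in blobs(im,col,(190,190,260,260)): print(col,a,c,ang(onz('top',c,.066 if col=='yellow' else .08)-C0))
im2=vision.get_image('side')
for a,c,p in blobs(im2,'yellow',(190,150,320,270)): print('side',c,ang(onz('side',c,.066)-C0))"
```

```text
clock: 18.62
position: [0.5687, -0.1873, 0.156]
ee_rot: [0.0, 0.615, 0.788, 0.0]
contact_force: [-0.4, -0.4, 1.0]
width: 0.0002
gripper_force: 0.0
clock: 19.88
position: [0.5688, -0.1874, 0.1559]
ee_rot: [0.0, 0.208, 0.978, 0.0]
contact_force: [0.7, -0.1, -0.2]
width: 0.0
gripper_force: 0.0
t 19.88 p [ 0.5688 -0.1874  0.1559] xyaw 156.0 z [ 0.001 -0.    -1.   ] F [ 0.7 -0.1 -0.2] w 0.0 q [-0.43  0.36  1.57  0.    1.21 -1.59]
polar r 0.2359 ang -89.8
tool-shift mm [  1.1  -1.3 120.9]
[('k', np.int32(51), np.float64(0.0991), np.float64(12.0)), ('k', np.int32(50), np.float64(0.1003), np.float64(-108.7)), ('Y', np.int32(63), np.float64(0.098), np.float64(132.1))]
red 59 [201.76271186 234.30508475] 132.17658204621407
yellow 63 [212.06349206 224.76190476] 132.0869291198499
side [267.91891892 224.64864865] 133.958022713573
```

Alignment confirmed: yellow 132.1°, red 132.2°. Now the lever.

```bash
python3 -m handwheel '[[[0,0,40],[0,0,0],1],[[0,0,40],[0,0,0],1],[[0,0,30],[0,0,0],1],[[0,0,11],[0,0,0],1],[[3,0,0],[0,0,0],1],[[3,0,0],[0,0,0],1],[[4.8,-1.1,0],[0,0,0.7],1],[[4.8,-1.1,0],[0,0,0.7],1],[[4.8,-1.1,0],[0,0,0.7],1],[[4.8,-1.1,0],[0,0,0.7],1],[[4.8,-1.1,0],[0,0,0.7],1],[[4.8,-1.1,0],[0,0,0.7],1],[[4.8,-1.1,0],[0,0,0.7],1],[[4.8,-1.1,0],[0,0,0.7],1],[[4.8,-1.1,0],[0,0,0.7],1],[[4.8,-1.1,0],[0,0,0.7],1],[[4.8,-1.1,0],[0,0,0.7],1],[[4.8,-1.1,0],[0,0,0.7],1],[[0,0,0],[0,0,0],1]]'
python3 -c "
from h import *
st();P=np.array([.5712,-.1188]);p=readout.get_state()['position'][:2]-P;print(ang(p),np.hypot(*p))
for n in('top','side'):
  for a,c,q in blobs(vision.get_image(n),'blue',(240,150,330,270)): w=onz(n,c,.055)-P;print(n,a,c,ang(w),np.hypot(*w))"
```

```text
clock: 22.35
position: [0.517, -0.153, 0.0358]
ee_rot: [0.001, 0.604, 0.797, 0.0]
contact_force: [0.8, -0.2, 0.5]
width: 0.0003
gripper_force: 0.2
t 22.35 p [ 0.517  -0.153   0.0358] xyaw 105.7 z [ 0.003 -0.001 -1.   ] F [ 0.8 -0.2  0.5] w 0.0003 q [-0.42  0.4   1.86 -0.    0.88 -0.69]
polar r 0.2078 ang -104.1
-147.72454923870697 0.06409392018925376
top 6 [285.83333333 206.66666667] -169.7503162536149 0.015502336774419773
side 106 [287.8490566  179.35849057] -167.59911928414462 0.05564141075749238
```

```bash
python3 -m handwheel '[[[4.8,-1.1,0],[0,0,0.7],1],[[2.4,-0.6,0],[0,0,0.35],1],[[1.6,-0.4,0],[0,0,0.23],1],[[1.6,-0.4,0],[0,0,0.23],1],[[0,0,0],[0,0,0],1]]'
cat > l.py <<'E'
from h import *
st();P=np.array([.5712,-.1188]);p=readout.get_state()['position'][:2]-P;print(ang(p),np.hypot(*p))
for n in('top','side'):
  for a,c,q in blobs(vision.get_image(n),'blue',(240,150,330,270)): w=onz(n,c,.055)-P;print(n,a,c.round(1),ang(w).round(1),np.hypot(*w).round(4))
E
python3 l.py
python3 -m handwheel '[[[1.5,0,0],[0,0,0.1],1],[[1.5,0,0],[0,0,0.1],1],[[0,0,0],[0,0,0],1]]'
python3 l.py
```

```text
clock: 23.08
position: [0.5125, -0.1441, 0.0347]
ee_rot: [0.001, 0.665, 0.747, -0.0]
contact_force: [0.7, -5.0, 2.4]
width: 0.0001
gripper_force: 2.5
t 23.07 p [ 0.5125 -0.1441  0.0347] xyaw 96.7 z [ 0.002 -0.002 -1.   ] F [ 0.7 -5.   2.4] w 0.0001 q [-0.4   0.4   1.87 -0.    0.87 -0.52]
polar r 0.2004 ang -106.0
-156.67210278663697 0.06395674863799714
side 105 [287.9 181. ] -176.7 0.057
clock: 23.55
position: [0.5123, -0.1441, 0.0348]
ee_rot: [0.003, 0.672, 0.741, -0.002]
contact_force: [-0.9, -14.1, 1.1]
width: 0.0001
gripper_force: 6.7
t 23.55 p [ 0.5123 -0.1441  0.0348] xyaw 95.6 z [ 0.002 -0.007 -1.   ] F [ -0.9 -14.1   1.1] w 0.0001 q [-0.4   0.4   1.88 -0.01  0.86 -0.49]
polar r 0.2004 ang -106.1
-156.78388143553533 0.06408499566344962
side 103 [287.9 181. ] -176.7 0.0571
```

14 N with no more movement: the lever is on its pin. Back off and check.

```bash
python3 -m handwheel '[[[-6,0,0],[0,0,0],1],[[-10,0,0],[0,0,0],1],[[-10,0,-10],[0,0,0],1],[[0,0,-50],[0,0,0],1],[[0,0,-50],[0,0,0],1],[[-40,0,-20],[0,0,0],1],[[-50,0,0],[0,0,0],1],[[-50,0,0],[0,0,0],1],[[-50,0,0],[0,0,0],1],[[0,0,0],[0,0,0],1],[[0,0,0],[0,0,0],1]]'
python3 l.py
python3 -c "
from h import *
im=spoke();cv2.imwrite('pics/top6.png',cv2.resize(im[140:260,180:330],None,fx=5,fy=5,interpolation=cv2.INTER_CUBIC))"
```

```text
clock: 25.02
position: [0.5312, -0.3547, 0.1642]
ee_rot: [-0.001, 0.673, 0.74, 0.0]
contact_force: [-0.0, 0.4, 0.3]
width: -0.0005
gripper_force: 0.0
t 25.02 p [ 0.5312 -0.3547  0.1642] xyaw 95.4 z [-0.001  0.002 -1.   ] F [-0.   0.4  0.3] w -0.0005 q [-0.7   0.41  1.47  0.    1.26 -0.79]
polar r 0.4048 ang -95.2
-99.6277180873807 0.23922517195478726
top 92 [287.4 218.4] -172.7 0.0545
side 96 [287.7 180.8] -175.9 0.0561
[('k', np.int32(49), np.float64(0.0991), np.float64(11.9)), ('k', np.int32(49), np.float64(0.1006), np.float64(-108.7)), ('Y', np.int32(63), np.float64(0.098), np.float64(132.1))]
```

View pics/top6.png

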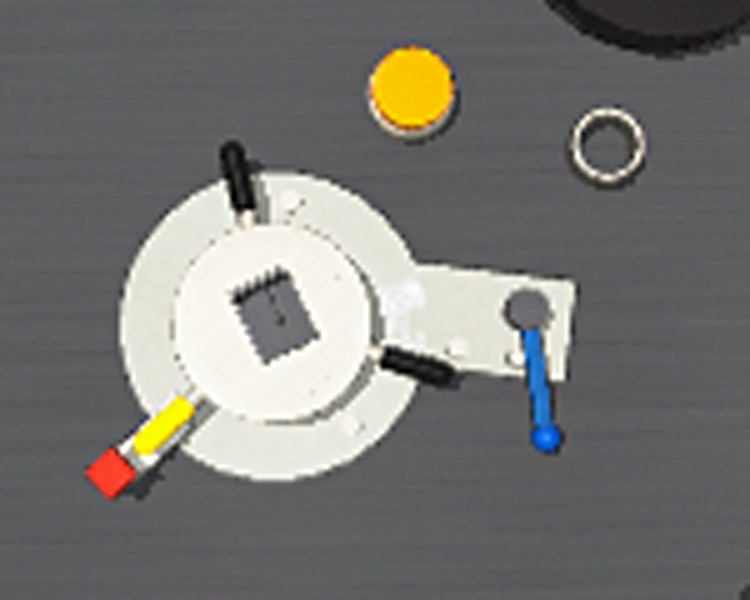

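The lever (540,385) lies against the stop pin at (517,358), the yellow spoke still points at the red block, and everything else is unmoved. Hand in.

```bash
python3 -c "
from rig import manip
print(manip.sign_off())"
```

```text
the job is handed in; nothing more can be done
None
```

I pushed the yellow spoke round to within about 0.4° of square to the red index block, then pushed the lock lever against its stop pin. The last picture shows the bracket still on the plate and the nearby loose items unmoved; I handed the job in at about 25 s.

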